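Last clamp on a glued picture frame

ROBOT

A 6-joint arm with a two-finger parallel gripper is mounted at the origin on the work surface. World frame = base frame: x ahead of the robot, y to its left, z up, the work surface at z = 0. Lengths are in mm, angles in rad, forces in N, time in s.
With the tool pointing down it reaches from about 350 to 1000 mm from the base axis. Payload 7.1 kg.
Tool frame: the origin (TCP) lies where the fingers leave the gripper's body, on its centre line; the fingertips stand 73 mm ahead of it and the grasp point (between the pads) lies 54 mm ahead of it (r.grip_depth is the distance from the TCP to the grasp point, in mm); x points along the fingers, y is the direction in which the jaws open and shut, and the axes are right-handed (so a half turn about x gives the same grasp; the last joint's range is limited). The gripper opens to 85 mm and grips with 20 to 120 N. Pads are 22 mm wide; open, the fingers measure 114 mm over their backs; the gripper's body (76 mm by 85 mm) begins 54 mm behind the grasp point. The pads swing forward as they close: fully open they stand 13 mm farther back than shut.
Start: joints at [-1.301, 0.423, 1.63, -0, 1.089, -0.019], TCP at [178.02, -599.095, 303.919] pointing down, gripper open.
Joint ranges: [-3, 3], [-0.9, 2.11], [0.09, 2.58], [-1.31, 4.45], [0.11, 2.69], [-2.54, 2.54]. Speed limits (rad/s): [2.39, 2.39, 3.01, 3.14, 3.14, 3.14].

INTERFACE

Orientations are given as a unit quaternion [x, y, z, w].
In Python, from workcell import r gives the robot as it stands.
- The arm moves only by the shell command python3 -m pendant 'ROWS' [FORCE]. ROWS is a JSON object of lists of equal length, an entry for each row: "claw": the finger opening in mm, from 0 to 85.4; "translation": the shift along the world's x, y, z in mm, a list of three; "turn": the turn about the world's z in rad. A call has 1 to 10 rows; each row shifts and turns the commanded pose from where the row before left it; what a row does not reach is not made up. A row lasts 1/8 s, in which the tool goes at most 62.5 mm and 10.7 degrees, less where a joint would pass 70% of its speed; a pose out of reach is approached as far as the arm can. A call is refused whole if a number of a shift passes 62.5 or a number of a turn 0.188, either way. A call with a gripper value outside its range is refused whole. The fingers move at their own pace and stop on an object; FORCE is the grip in N (left out, the last holds). Time passes only in rows, so rows that do not move let the fingers close. It gives the time, the measured TCP pose, the force and the opening at its end, in the units of the state.
- r.sense(): the state, without advancing time (a new reading comes with each control period).
- r.capture(name): name is "scene" or "top" or "wrist"; returns a dict with "image" (384x512x3 uint8, red, green, blue), "z_map" (384x512 float32, mm along the optical axis (not along the pixel's ray), 0 where there is no reading), "fovy" (degrees; the focal length in pixels is half the picture's height over the tangent of half this angle, whatever the lens; pixels are square), "cx", "cy" (the principal point, pixels), "D" ([k1, k2, p1, p2, k3] as OpenCV has them; the pictures are not rectified), "extrinsics" (4x4, takes a point from camera to world coordinates); the wrist camera has in their place "T_tool_cam" (4x4, takes a point from camera to tool coordinates, whose origin is the TCP and whose axes are the tool frame's). Camera axes: x right, y down, z forward; pixel columns grow to the right and rows downward; lengths in mm; the calibration is good to about 2 mm. A picture is of the moment at which its call begins: read the wrist's pose just before it.
- r.job_done(): hands the job in, once; it reports no verdict.
The state is a dict: "time_s": time; "joint_pos": joint angles; "qvel": joint speeds; "joint_torque": joint torques, N m; "ee_pos": TCP position; "orientation": TCP orientation; "contact_force": force on the tool from outside, world axes, zero at the start; "ft_torque": the same for the moment, N m; "opening": finger opening in mm.
Only numpy, scipy, OpenCV 4.12 (cv2) and the standard library are available. Lean on these libraries where they do the work, as an engineer would, in place of code of your own. Each camera call takes 0.05 s, during which the arm holds its last target. There are 200 camera calls.

TASK

The last corner of this glued picture frame still needs its spring clamp: turn the frame a quarter turn clockwise seen from above, so that a long side lies flat against the stop bar, about centred on it, and the unclamped corner comes round to the near right, then let go of the frame. Take the spreading pliers from their stand, spread the loose spring clamp with them (never with the fingers) and bring it level round that corner, halfway up the moulding, with one point on each side of the mitre, about 15 mm back from the corner's tip and clear of the wood. Finish holding it there, pliers squeezed and clamp held open above the bench, so that I can check the joint before it closes; leave the frame against the bar and the tape roll, glue bottle and staple gun alone.

Things in the scene. Friction and masses are not known exactly. Their poses are not given: they have to be found in the camera images.
- stop_bar: Flat dark steel bar screwed to the bench, 30 x 120 mm, 8 mm high. Origin at bench level in the middle of its working edge, the long edge nearer the robot; +x points from there into the bar (away from the robot), y along the edge. The frame is pushed against this edge in the +x direction.
- frame: Loose, empty frame of light wood lying flat, 0.25-0.48 kg, outside 150 (x) by 200 (y) mm, moulding 22 wide, 30 high. Origin mid-opening at bench level. Corners (-75,100), (75,100), (75,-100) carry fast clamps: wire 12-18 mm above the bench, standing 45 mm out past both sides. At first +x points about to the robot's left; turned, +x is parallel to the bar's +x and the origin 75 mm before its edge.
- turn_rail (a point): Middle of the frame's -x long rail, 15 mm above the bench, at (-64,0) mm in the frame: a place to grip the rail across its 22 mm (closing along frame x) to slide the frame round. On the right at the start, nearest the robot after the turn.
- open_corner: The unclamped corner, at (-75,-100) mm in the frame. Origin at the corner's tip at bench level, z up, +x along the mitre line inwards into the frame (45 degrees to both sides). The moulding's top is 30 mm above it.
- clamp: Loose spring clamp: a C of dark 6 mm steel wire lying flat, 63 mm wide, 66 long, 56 g. Origin at the centre of its round back, on the underside (wire 0-6 mm above); z up, +x to the open gap. Back reaches x = -30 mm; arms straight from x = 2 to 30, then turning in to two points at x = 34, y = +-15.5 mm, 27 mm clear apart relaxed, 46 mm fully spread.
- clamp_seat (a point): At (18,0) mm in the clamp, wire's mid-height (3 mm). Jaws go inside the arms here, opening along clamp y; inner faces 45 mm apart relaxed. Each arm pushes back 3 N at first, 10 N fully spread; friction on the jaws then carries the clamp. Rightly placed, this point is over the open corner's tip, 15 mm above the bench, and both +x axes point the same way.
- clamp_arm_l (a joint): Spread of the clamp's +y arm, rad: 0 relaxed, about 0.185 with the pliers squeezed to their stop; springs back.
- clamp_arm_r (a joint): The same for the clamp's -y arm.
- pliers: Spreading pliers, 166 mm long, 170 g, steel, dark grips, upright nose down in the stand. Origin between the jaw tips at their lower end, z up, y the way the jaws open (front and back alike). Levers do not cross: squeezing the grips opens the jaws. Jaws shut: 36 mm over their outer faces, 14 mm wide in x; at the stop 60 mm. Pivot at z = 75 mm. Tips keep their height within 2 mm when squeezed.
- pliers_grip (a point): Mid-grips, 140 mm above the tips; close the fingers here along pliers y from above. Grips: z = 112-166 mm, 14 mm wide in x, leaning apart: 54 mm over both here, 62 at the top; at the stop upright, 31 mm. A spring keeps the jaws shut up to about 8 N on the grips, so 6 N lifts and carries them shut; with the clamp on about 23 N reaches the stop, 30 N is ample.
- pliers_lever (a joint): Angle between the two levers, rad: 0 jaws shut, 0.34 at the built-in stop.
- stand: Plywood block fixed to the bench, 54 (x) x 80 (y) mm, 66 mm high, with a slot 18 x 40 mm, floor 5 mm above the bench, in which the pliers' jaws stand. Origin under its middle. Lift the pliers 65 mm straight up to clear it.
- tape_roll: Bystander: roll of paper tape lying flat, 100 mm across, 24 mm high. Origin under its middle.
- glue_bottle: Bystander: white glue bottle, 60 mm across, 160 mm high. Origin under its middle.
- staple_gun: Bystander: grey framer's staple gun, about 150 mm long, 110 mm high. Origin under its middle.
Mind the look-alikes: they are no part of the job. Leave any blue look-alike of the stop_bar alone.

How it is judged:
By the outcome, as a careful person would: the job done as asked, in the order asked, and still so for the second after the job is handed in, while the arm keeps its last pose, push and grip.
It also fails if it takes over 58 s, if anything falls off the work surface, if the arm or the gripper's body presses on something with over 40 N, if the wrist force passes 120 N, or if a joint passes its speed limit or range.

## Working session

There is one attempt and no reset: what is moved stays moved. The work goes in short steps, Python scripts to look and compute and a shell command to move; the robot and the scene stay as the last step left them, time stands still between calls to the robot, and variables do not carry over. Pictures are saved under pics/ and viewed, about 8 in all and at most 12, crops included, and the job is handed in when it is done.

```bash
ls; mkdir -p pics
cat > h.py <<'E'
import numpy as np, cv2
from workcell import r
def cap(n):
    s=r.sense(); c=r.capture(n); im=c["image"]; h=im.shape[0]
    f=h/2/np.tan(np.radians(c["fovy"])/2)
    c["K"]=np.array([[f,0,c["cx"]],[0,f,c["cy"]],[0,0,1]]); c["D"]=np.array(c["D"],float)
    if n=="wrist":
        from scipy.spatial.transform import Rotation as R
        T=np.eye(4);T[:3,:3]=R.from_quat(s["orientation"]).as_matrix();T[:3,3]=s["ee_pos"]
        c["T"]=T@np.array(c["T_tool_cam"])
    else: c["T"]=np.array(c["extrinsics"])
    return c
def save(c,n,k=1): cv2.imwrite("pics/"+n,cv2.resize(c["image"][:,:,::-1],None,fx=k,fy=k))
def onplane(c,uv,z):
    uv=np.array(uv,float).reshape(-1,1,2)
    p=cv2.undistortPoints(uv,c["K"],c["D"]).reshape(-1,2)
    d=np.c_[p,np.ones(len(p))]@c["T"][:3,:3].T; o=c["T"][:3,3]
    return o+d*((z-o[2])/d[:,2])[:,None]
def proj(c,P):
    P=np.array(P,float).reshape(-1,3); Ti=np.linalg.inv(c["T"])
    return cv2.projectPoints(P@Ti[:3,:3].T+Ti[:3,3],np.zeros(3),np.zeros(3),c["K"],c["D"])[0].reshape(-1,2)
def cloud(c):
    z=c["z_map"]; v,u=np.mgrid[:z.shape[0],:z.shape[1]]
    p=cv2.undistortPoints(np.stack([u,v],-1).reshape(-1,1,2).astype(float),c["K"],c["D"]).reshape(-1,2)
    P=np.c_[p,np.ones(len(p))]*z.reshape(-1,1)
    P=P@c["T"][:3,:3].T+c["T"][:3,3]; P[z.ravel()==0]=np.nan
    return P.reshape(*z.shape,3)
E
python3 - <<'E'
from h import *
for n in("top","scene"):
    c=cap(n); save(c,n+"1.png",1.5); print(n,c["fovy"],c["T"].round(2).tolist())
    np.savez(n+"1.npz",**{k:c[k] for k in("image","z_map","K","D","T")})
print(r.sense())
E
```

```text
pics
top 57.332225263051214 [[-0.02, -0.99, 0.15, 438.39], [-1.0, 0.03, 0.02, 18.7], [-0.03, -0.15, -0.99, 1148.67], [0.0, 0.0, 0.0, 1.0]]
scene 52.39258580983243 [[0.64, 0.61, -0.46, 1087.89], [0.76, -0.51, 0.39, -391.94], [-0.0, -0.61, -0.8, 960.44], [0.0, 0.0, 0.0, 1.0]]
{'time_s': 0.1, 'joint_pos': array([-1.30100288e+00,  4.23771377e-01,  1.63061034e+00,  1.45244264e-05,
        1.08861375e+00, -1.90007497e-02]), 'qvel': array([ 0.00125234, -0.0009892 , -0.00194539, -0.00127792, -0.00027266,
        0.00029801]), 'joint_torque': array([-1.17346011e-03, -5.58429408e+01, -2.82444388e+01, -5.26615815e-05,
        2.99427229e-03,  3.56392923e-05]), 'ee_pos': array([ 177.91944663, -598.72821196,  303.22028725]), 'orientation': array([-0.69969046, -0.10223997,  0.6998055 , -0.10125469]), 'contact_force': array([-0.68296755,  0.21121512,  0.32566128]), 'ft_torque': array([-0.03260709, -0.00761735,  0.01227214]), 'opening': 85.53706665022779}
```

View pics/top1.png

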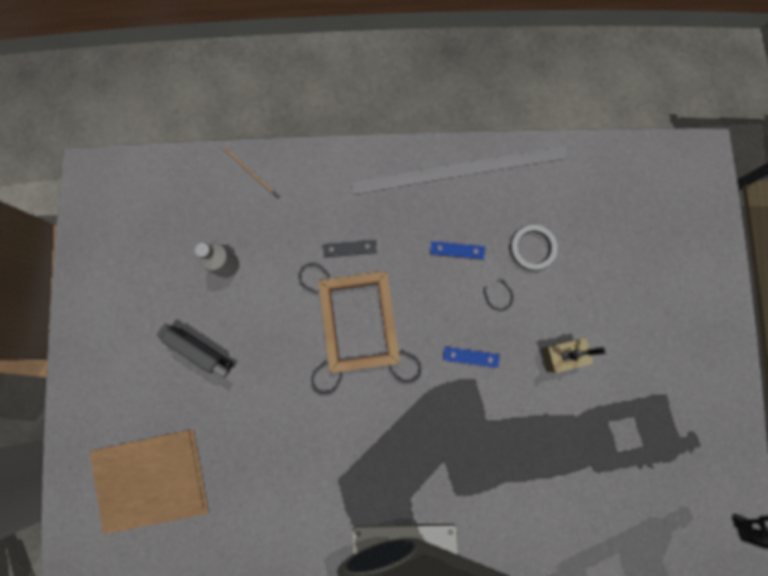

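View pics/scene1.png

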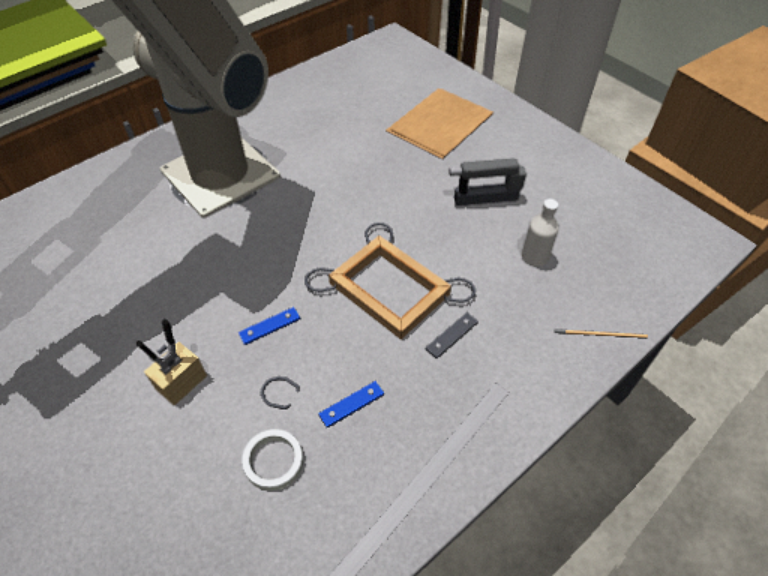

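The top view (×1.5 scale) shows the frame centred near (360,322) with its open corner at the far right (385,275). The dark stop bar is at (350,248), the loose clamp at (498,294) with its gap facing up-left, the stand and pliers at (570,355), and blue decoys at (458,250) and (470,357). Next I'll measure each of them.

```bash
cat > m1.py <<'E'
from h import *
c=dict(np.load("top1.npz")); im=c["image"].astype(int); P=cloud(c)
hsv=cv2.cvtColor(c["image"],cv2.COLOR_RGB2HSV)
def box(m,z,name):
    n,l,st,ce=cv2.connectedComponentsWithStats(m.astype(np.uint8)); k=1+st[1:,4].argmax(); 
    cn=max(cv2.findContours((l==k).astype(np.uint8),0,1)[0],key=cv2.contourArea).reshape(-1,2)
    w=onplane(c,cn,z)[:,:2].astype(np.float32); b=cv2.minAreaRect(w); print(name,b,cv2.boxPoints(b).round(1).tolist(),st[k]); return l==k,w
def roi(x0,x1,y0,y1):
    m=np.zeros(im.shape[:2],bool); m[y0:y1,x0:x1]=1; return m
H,S,V=[hsv[...,i] for i in range(3)]
print("wood hsv",hsv[215,262] if 0 else hsv[184:190,238:246].mean((0,1)), "bar",hsv[165,228],"bench",hsv[150,270])
box((S>80)&(H<25)&roi(190,290,170,260),30,"frame")
box((V<75)&(S<100)&roi(210,255,155,175),8,"bar")
m,w=box((V<75)&roi(315,348,180,212),3,"clamp"); print("z",np.nanmedian(P[m][:,2]))
m,w=box((S>60)&(H<35)&roi(360,400,220,255),66,"stand")
save_=c["image"][170:270,300:420]
a=cv2.resize(save_[:,:,::-1],None,fx=6,fy=6,interpolation=cv2.INTER_NEAREST); cv2.imwrite("pics/crop1.png",a)
# pliers: high points
q=P[215:260,355:420].reshape(-1,3); q=q[q[:,2]>140]; print("pl hi",len(q),q.mean(0),q.min(0),q.max(0))
s=dict(np.load("scene1.npz")); Q=cloud(s).reshape(-1,3)
for zlo,zhi in((150,175),(110,150),(60,72)):
    q=Q[(Q[:,2]>zlo)&(Q[:,2]<zhi)&(abs(Q[:,0]-430)<120)&(abs(Q[:,1]+370)<120)]
    if len(q)>5: print("scene",zlo,len(q),q.mean(0).round(1),[cv2.minAreaRect(q[:,:2].astype(np.float32))])
E
python3 m1.py
```

```text
wood hsv [ 15.29166667 105.1875     137.04166667] bar [113  14  74] bench [135   4 116]
frame ((537.9127197265625, 84.47599029541016), (198.00770568847656, 147.41659545898438), 6.69088077545166) [[431.0, 146.10000610351562], [448.20001220703125, -0.30000001192092896], [644.7999877929688, 22.799999237060547], [627.7000122070312, 169.1999969482422]] [ 213  181   53   67 1236]
bar ((701.9481811523438, 100.29814910888672), (23.757505416870117, 68.4283676147461), 4.53562068939209) [[687.4000244140625, 133.5], [692.7999877929688, 65.30000305175781], [716.5, 67.0999984741211], [711.0999755859375, 135.3000030517578]] [223 161  22   9  96]
clamp ((617.9479370117188, -233.34542846679688), (0.0, 0.0), 0.0) [[617.9000244140625, -233.3000030517578], [617.9000244140625, -233.3000030517578], [617.9000244140625, -233.3000030517578], [617.9000244140625, -233.3000030517578]] [335 188   1   1   1]
z 9.72263070116719
stand ((454.17633056640625, -342.77947998046875), (54.203556060791016, 95.461181640625), 10.497211456298828) [[418.79998779296875, -300.79998779296875], [436.20001220703125, -394.6000061035156], [489.5, -384.79998779296875], [472.1000061035156, -290.8999938964844]] [362 226  33  22 444]
pl hi 74 [ 456.11092035 -355.25179707  160.93124842] [ 442.63621446 -380.42744658  140.04348641] [ 466.52299482 -320.73410418  175.12649521]
scene 150 73 [ 455.7 -347.3  163.3] [((454.61492919921875, -348.3618469238281), (14.119579315185547, 60.136775970458984), 14.73582935333252)]
scene 110 107 [ 455.4 -346.   128.1] [((454.20867919921875, -349.4407653808594), (14.436769485473633, 52.041934967041016), 14.945785522460938)]
scene 60 439 [ 459.1 -349.7   65. ] [((453.0141906738281, -349.4894104003906), (56.3009033203125, 82.03035736083984), 11.75992202758789)]
```

View pics/crop1.png

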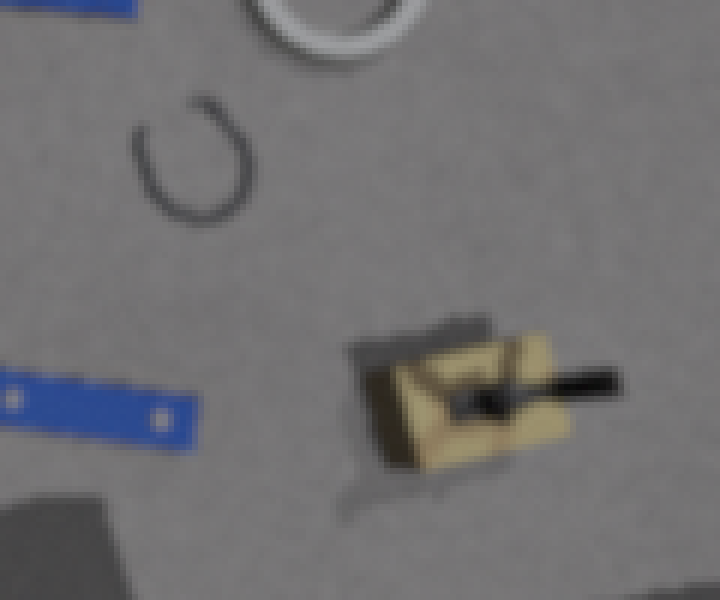

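The crop shows the clamp with its gap toward the upper left (points near (140,130) and (205,100)), and the pliers' jaw axis tilted slightly from horizontal. I'll refine the bar, clamp and frame using both views.

```bash
cat > m2.py <<'E'
from h import *
def run(c,rois):
    g=cv2.cvtColor(c["image"],cv2.COLOR_RGB2HSV); H,S,V=[g[...,i].astype(int) for i in range(3)]
    for name,(x0,x1,y0,y1),z in rois:
        sub=V[y0:y1,x0:x1]; med=np.median(sub)
        m=np.zeros(V.shape,np.uint8)
        if name=="frame": m[y0:y1,x0:x1]=((S>70)&(H<25))[y0:y1,x0:x1]
        else: m[y0:y1,x0:x1]=(sub<med*0.83)&(S[y0:y1,x0:x1]<100)
        n,l,st,ce=cv2.connectedComponentsWithStats(m); k=1+st[1:,4].argmax()
        cn=max(cv2.findContours((l==k).astype(np.uint8),0,1)[0],key=cv2.contourArea).reshape(-1,2)
        w=onplane(c,cn,z)[:,:2].astype(np.float32); b=cv2.minAreaRect(w)
        print(name,"med",med,np.round(b[0],1),np.round(b[1],1),round(b[2],1),cv2.boxPoints(b).round(0).tolist())
        if name=="clamp":
            v,u=np.nonzero(l==k); p=onplane(c,np.c_[u,v],z)[:,:2]
            A=np.c_[2*p,np.ones(len(p))]
            # round back circle fit, outlier-trimmed
            mn=p.mean(0); print("mean",mn.round(1))
            # gap direction: circle-centre guess -> largest angular gap
            ctr=np.array(b[0]); a=np.sort(np.degrees(np.arctan2(*(p-ctr).T[::-1]))); d=np.diff(np.r_[a,a[0]+360]); i=d.argmax(); th=np.radians(a[i]+d[i]/2)
            for _ in range(6):
                sel=(p-ctr)@[np.cos(th),np.sin(th)]<2
                s=np.linalg.lstsq(A[sel],(p[sel]**2).sum(1),rcond=None)[0]; ctr=s[:2]
            R=np.sqrt(s[2]+ctr@ctr); e=[np.cos(th),np.sin(th)]
            print("gap dir deg",np.degrees(th),"gap",d[i],"circle",ctr.round(1),R, "extent",((p-ctr)@e).min(),((p-ctr)@e).max())
run(dict(np.load("top1.npz")),[("bar",(208,258,155,176),8),("clamp",(315,348,180,212),3),("frame",(190,290,170,260),30)])
run(dict(np.load("scene1.npz")),[("bar",(278,325,205,242),8),("clamp",(168,204,246,276),3),("frame",(215,305,155,226),30)])
E
python3 m2.py
```

```text
bar med 115.0 [702.1 103.1] [ 32.9 118. ] 3.3 [[682.0, 161.0], [689.0, 43.0], [722.0, 45.0], [715.0, 163.0]]
clamp med 119.0 [ 587.1 -222.4] [64.4 62.9] 25.0 [[545.0, -208.0], [571.0, -265.0], [630.0, -237.0], [603.0, -180.0]]
mean [ 584.4 -224. ]
gap dir deg 25.60496884789246 gap 55.198499293354345 circle [ 585.  -223.8] 27.070386863425693 extent -29.778447417995814 34.790201225304685
frame med 118.0 [538.1  84.7] [199.5 148.6] 6.7 [[430.0, 147.0], [448.0, -1.0], [646.0, 23.0], [628.0, 170.0]]
bar med 178.0 [703.4 102.1] [ 35.1 122.4] 3.7 [[682.0, 162.0], [690.0, 40.0], [725.0, 42.0], [717.0, 164.0]]
clamp med 183.0 [ 585.9 -220.9] [66.2 64. ] 25.4 [[542.0, -206.0], [570.0, -264.0], [630.0, -236.0], [602.0, -178.0]]
mean [ 584.3 -222. ]
gap dir deg 25.080449486789664 gap 45.177523219218195 circle [ 583.  -223.3] 26.964950662396753 extent -29.48980388657195 36.83249510960167
frame med 182.0 [542.8  80. ] [212.7 163.4] 6.7 [[428.0, 149.0], [447.0, -14.0], [658.0, 11.0], [639.0, 174.0]]
```

```bash
cat >> h.py <<'E'
def st():
    from scipy.spatial.transform import Rotation as R
    s=r.sense(); m=R.from_quat(s["orientation"]).as_matrix()
    print("t",round(s["time_s"],2),"tcp",s["ee_pos"].round(1),"tool x",m[:,0].round(3),"y heading",np.degrees(np.arctan2(m[1,1],m[0,1])).round(1),"q",s["joint_pos"].round(2),"F",s["contact_force"].round(1),"open",round(s["opening"],1))
E
python3 -c "
from h import *;st()"; python3 -m pendant '{"claw":[85],"translation":[[30,50,0]],"turn":[0]}'
```

```text
t 0.1 tcp [ 177.9 -598.7  303.2] tool x [-0.     0.001 -1.   ] y heading -73.5 q [-1.3   0.42  1.63  0.    1.09 -0.02] F [-0.7  0.2  0.3] open 85.5
time_s: 0.22
ee_pos: [207.2, -550.7, 303.5]
orientation: [-0.7, -0.1, 0.7, -0.101]
contact_force: [1.2, 0.6, -0.9]
opening: 85.2
```

```bash
python3 -m pendant '{"claw":[85,85,85,85,85,85,85,85,85,85],"translation":[[31,52,0],[31,52,0],[31,52,0],[31,52,0],[31,52,-10],[31,52,-10],[31,52,-20],[31,52,-20],[31,52,-20],[31,52,-20]],"turn":[0.186,0.186,0.186,0.186,0.186,0.186,0.186,0.186,0.186,0.186]}';python3 -c "
from h import *;st()"
```

```text
time_s: 1.48
ee_pos: [516.3, -31.3, 204.8]
orientation: [0.335, 0.623, -0.335, 0.623]
contact_force: [1.0, -0.4, 0.1]
opening: 85.3
t 1.48 tcp [516.3 -31.3 204.8] tool x [ 0. -0. -1.] y heading 33.5 q [-0.08  0.41  1.94 -0.    0.79 -0.67] F [ 1.  -0.4  0.1] open 85.3
```

```bash
python3 -m pendant '{"claw":[85,85,85,85,85,85,60,60,20,20],"translation":[[10,18,0],[10,18,0],[9,16,0],[0,0,-20],[0,0,-30],[0,0,-35],[0,0,-30],[0,0,-10],[0,0,0],[0,0,0]],"turn":[0.184,0.184,0.184,0.184,0.184,0.184,0,0,0,0]}' 40;python3 -c "
from h import *;st()"
```

```text
time_s: 2.72
ee_pos: [545.2, 19.0, 81.6]
orientation: [-0.039, 0.705, 0.039, 0.707]
contact_force: [-1.3, 2.3, 0.9]
opening: 24.4
t 2.73 tcp [545.2  19.   81.6] tool x [ 0.002  0.    -1.   ] y heading 96.4 q [ 0.01  0.66  1.9   0.    0.58 -1.67] F [-1.3  2.3  0.9] open 24.4
```

```bash
python3 -m pendant '{"claw":[10,10,10,10,10,10,10,10,10,10],"translation":[[0,0,0],[-10,0,0],[-15,0,0],[-15,0,0],[-15,0,0],[-10,0,0],[0,0,0],[0,0,0],[0,0,0],[0,5,0]],"turn":[0,0,0.05,0.1,0.12,0.12,0.12,0.12,0.12,0.12]}' 80;python3 -c "
from h import *;st()"
```

```text
time_s: 3.98
ee_pos: [480.9, 23.8, 81.9]
orientation: [-0.334, 0.622, 0.333, 0.625]
contact_force: [3.4, 1.0, 10.5]
opening: 20.1
t 3.98 tcp [480.9  23.8  81.9] tool x [ 0.004  0.001 -1.   ] y heading 146.3 q [ 0.02  0.61  2.05  0.    0.48 -2.53] F [ 3.4  1.  10.5] open 20.1
```

```bash
python3 -c "
from h import *;st();print('need',)"
```

```text
t 3.98 tcp [480.9  23.8  81.9] tool x [ 0.004  0.001 -1.   ] y heading 146.3 q [ 0.02  0.61  2.05  0.    0.48 -2.53] F [ 3.4  1.  10.5] open 20.1
need
```

I turned the frame the wrong way there, counter-clockwise by about 50°. I'm reversing now and carrying on clockwise past the starting angle.

```bash
python3 -m pendant '{"claw":[10,10,10,10,10,10,10,10,10,10],"translation":[[0,0,1],[0,0,0],[0,0,0],[0,0,0],[0,0,0],[0,0,0],[0,0,0],[0,5,0],[0,5,0],[0,5,0]],"turn":[-0.05,-0.1,-0.15,-0.15,-0.15,-0.15,-0.15,-0.15,-0.15,-0.15]}';python3 -c "
from h import *;st()
c=cap('top');save(c,'top2.png',1.5)"
```

```text
time_s: 5.22
ee_pos: [478.3, 38.7, 81.9]
orientation: [0.131, 0.695, -0.131, 0.694]
contact_force: [-2.7, -0.4, 4.6]
opening: 20.7
t 5.22 tcp [478.3  38.7  81.9] tool x [-0.001 -0.001 -1.   ] y heading 68.7 q [ 0.06  0.61  2.05 -0.    0.49 -1.14] F [-2.7 -0.4  4.6] open 20.7
```

View pics/top2.png

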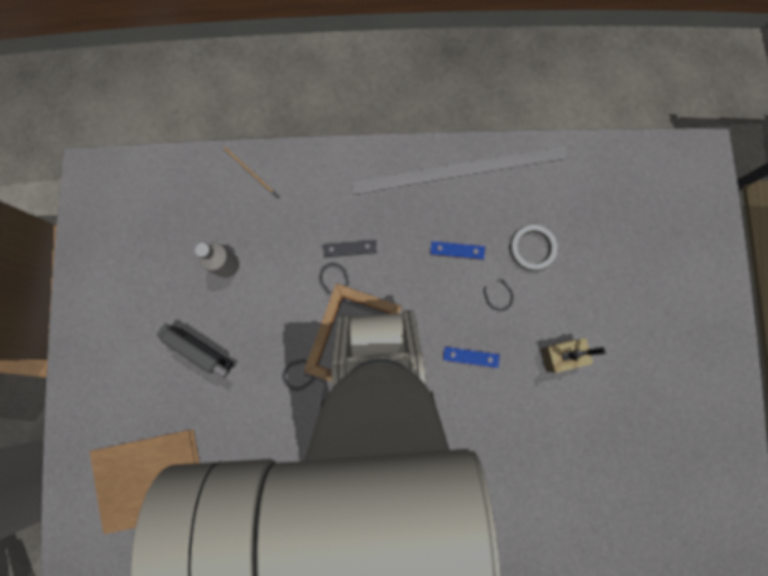

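The frame is following the gripper; its far-left corner is at (340,288), clear of the bar. I'll continue clockwise.

```bash
python3 -m pendant '{"claw":[10,10,10,10,10,10,10,10,10,10],"translation":[[0,5,0],[0,6,0],[0,6,0],[0,6,0],[0,6,0],[0,6,0],[0,6,0],[0,6,0],[0,3,0],[0,0,0]],"turn":[-0.142,-0.142,-0.142,-0.142,-0.142,-0.142,-0.142,-0.1,-0.05,0]}';python3 - <<'E'
from h import *
st(); c=cap('top'); np.savez("top3.npz",**{k:c[k] for k in("image","z_map","K","D","T")})
s=cap('scene'); np.savez("scene3.npz",**{k:s[k] for k in("image","z_map","K","D","T")}); save(s,"scene3.png",1.5)
E
```

```text
time_s: 6.52
ee_pos: [479.3, 89.1, 81.9]
orientation: [0.485, 0.515, -0.485, 0.515]
contact_force: [-1.9, 4.9, 5.9]
opening: 20.6
t 6.53 tcp [479.3  89.1  81.9] tool x [ 0.  0. -1.] y heading 3.4 q [0.16 0.61 2.03 0.   0.5  0.1 ] F [-1.9  4.9  5.9] open 20.6
```

View pics/scene3.png

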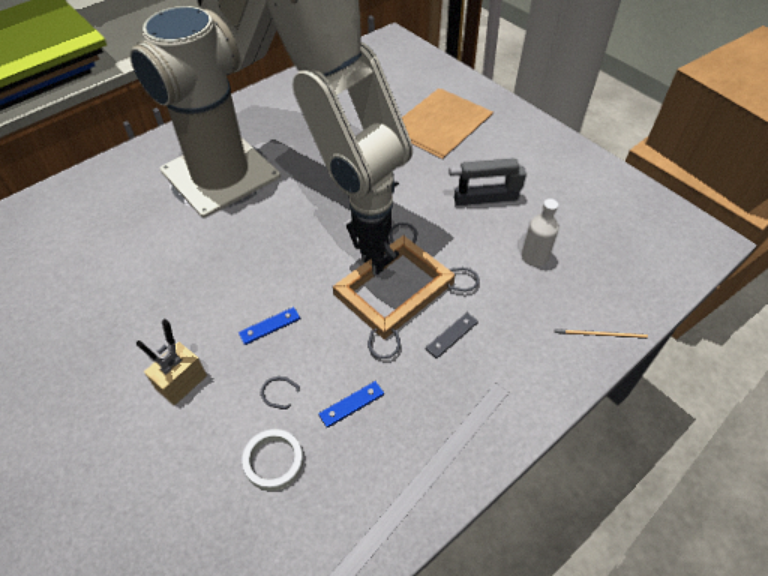

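The frame's quarter turn is done: its far long side faces the bar and the open corner is at the near right (335,290). I'll check its angle and offset before pushing.

```bash
cat > m3.py <<'E'
from h import *
import sys
c=dict(np.load(sys.argv[1])); g=cv2.cvtColor(c["image"],cv2.COLOR_RGB2HSV); H,S,V=[g[...,i].astype(int) for i in range(3)]
m=((S>70)&(H<25)).astype(np.uint8); m[:140]=0;m[260:]=0;m[:,:180]=0;m[:,300:]=0
v,u=np.nonzero(m); P=onplane(c,np.c_[u,v],30)[:,:2]
# far edge: top pixel per column
cols=[x for x in np.unique(u)]; pts=np.array([[x,v[u==x].min()-.5] for x in cols]); w=onplane(c,pts,30)[:,:2]
print("y range",P[:,1].min(),P[:,1].max())
k=np.abs(w[:,1]-w[:,1].mean())<75; ww=w[k]
for _ in range(3):
    a=np.polyfit(ww[:,1],ww[:,0],1); e=np.abs(np.polyval(a,ww[:,1])-ww[:,0]); ww=ww[e<4]
print("far edge x at y=100:",np.polyval(a,100),"yaw deg",-np.degrees(np.arctan(a[0])),len(ww))
# left/right ends of far rail near the edge
q=P[(P[:,0]>np.polyval(a,P[:,1])-20)]; print("far rail y range",q[:,1].min(),q[:,1].max(),"mid",(q[:,1].min()+q[:,1].max())/2)
b=cv2.minAreaRect(P.astype(np.float32)); print(b)
E
python3 m3.py top3.npz
```

```text
y range -8.476443755812188 192.55397685879
far edge x at y=100: 618.5898004624099 yaw deg 3.7280626824081216 46
far rail y range -1.8299120403068372 192.48144212768315 mid 95.32576504368816
((544.4569091796875, 92.43315887451172), (149.51890563964844, 197.41322326660156), 3.350714683532715)
```

```bash
python3 -m pendant '{"claw":[10,10,10,10,10,10,10,10],"translation":[[12,1,0],[16,1,0],[16,1,0],[12,1,0],[6,0,0],[3,0,0],[2,0,0],[0,0,0]],"turn":[0,0,0,0,0,0,0,0]}';python3 -m pendant '{"claw":[10,10,10],"translation":[[2,0,0],[2,0,0],[1,0,0]],"turn":[0,0,0]}'
```

```text
time_s: 7.62
ee_pos: [542.4, 92.1, 81.8]
orientation: [0.482, 0.517, -0.487, 0.513]
contact_force: [-13.1, -0.1, 18.8]
opening: 20.4
time_s: 8.0
ee_pos: [547.3, 92.1, 81.8]
orientation: [0.482, 0.517, -0.487, 0.513]
contact_force: [-15.1, 1.0, 20.8]
opening: 20.3
```

```bash
python3 -m pendant '{"claw":[10,10,10],"translation":[[1,0,1],[1,0,0],[1,0,0]],"turn":[0,0,0]}';python3 - <<'E'
from h import *
c=cap('top'); np.savez("top4.npz",**{k:c[k] for k in("image","z_map","K","D","T")})
E
python3 m3.py top4.npz
```

```text
time_s: 8.38
ee_pos: [549.3, 92.2, 81.8]
orientation: [0.482, 0.517, -0.488, 0.512]
contact_force: [-16.7, 2.5, 14.8]
opening: 20.3
y range -6.721659751694396 195.66485747696763
far edge x at y=100: 689.2703846764639 yaw deg 3.210639726236466 46
far rail y range 2.5820995204167154 195.6495017832858 mid 99.11580065185126
((613.82421875, 95.13630676269531), (151.76756286621094, 197.0978240966797), 3.3935770988464355)
```

```bash
python3 -m pendant '{"claw":[10,10,10,10],"translation":[[1,0,0],[1,0,0],[1,0,0],[0,0,0]],"turn":[0,0,0,0]}';python3 -m pendant '{"claw":[10,10,10],"translation":[[2,0,0],[2,0,0],[0,0,0]],"turn":[0,0,0]}'
python3 - <<'E'
from h import *
st()
c=cap('top'); np.savez("top4.npz",**{k:c[k] for k in("image","z_map","K","D","T")})
a=c["image"][140:260,190:300,::-1]; cv2.imwrite("pics/crop4.png",cv2.resize(a,None,fx=5,fy=5,interpolation=2))
E
python3 m3.py top4.npz
```

```text
time_s: 8.93
ee_pos: [549.7, 92.2, 81.7]
orientation: [0.48, 0.519, -0.489, 0.511]
contact_force: [-24.4, 2.6, 21.9]
opening: 20.4
time_s: 9.3
ee_pos: [550.3, 92.3, 81.7]
orientation: [0.478, 0.521, -0.491, 0.509]
contact_force: [-37.1, 5.0, 35.0]
opening: 20.2
t 9.3 tcp [550.3  92.3  81.7] tool x [-0.025 -0.002 -1.   ] y heading 3.4 q [0.14 0.67 1.86 0.   0.63 0.08] F [-37.1   5.   35. ] open 20.2
y range -6.721659751694396 195.65899018712832
far edge x at y=100: 689.1790992671464 yaw deg 3.3508137602482013 46
far rail y range -0.21781533868912106 195.6495017832858 mid 97.71584322229835
((613.81591796875, 94.91695404052734), (151.36874389648438, 196.95408630371094), 3.250413179397583)
```

View pics/crop4.png

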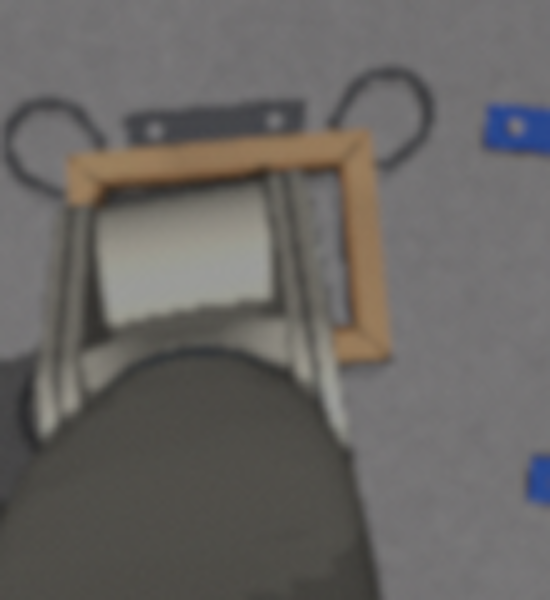

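The frame lies flat against the bar and is centred on it, and force builds while it stays put, so it is seated. I'll relax the push, release and rise.

```bash
python3 -m pendant '{"claw":[10,10,10],"translation":[[-2,0,0],[-2,0,0],[0,0,0]],"turn":[0,0,0]}'; python3 -m pendant '{"claw":[35,50,60,60,60],"translation":[[0,0,0],[0,0,0],[0,0,15],[0,0,30],[0,0,50]],"turn":[0,0,0,0,0]}'; python3 -c "
from h import *;st()"
```

```text
time_s: 9.72
ee_pos: [549.7, 92.2, 81.8]
orientation: [0.48, 0.519, -0.489, 0.511]
contact_force: [-25.1, 3.2, 21.6]
opening: 20.4
time_s: 10.35
ee_pos: [557.1, 92.6, 178.1]
orientation: [0.485, 0.515, -0.486, 0.514]
contact_force: [1.8, -0.9, -0.7]
opening: 60.0
t 10.35 tcp [557.1  92.6 178.1] tool x [-0.002 -0.    -1.   ] y heading 3.3 q [ 0.14  0.51  1.84 -0.    0.79  0.09] F [ 1.8 -0.9 -0.7] open 60.0
```

```bash
python3 -m pendant '{"claw":[85,85,85,85,85,85,85,85,85,85],"translation":[[0,-20,50],[-10,-46,50],[-12,-46,40],[-12,-46,10],[-12,-46,0],[-12,-46,0],[-12,-46,0],[-12,-46,0],[-10,-46,0],[-10,-30,0]],"turn":[-0.142,-0.142,-0.142,-0.142,-0.142,-0.142,-0.142,-0.142,-0.142,-0.142]}';python3 -m pendant '{"claw":[85],"translation":[[0,0,0]],"turn":[0]}'
python3 - <<'E'
from h import *
st(); c=cap('wrist'); save(c,"w5.png",1.5); np.savez("w5.npz",**{k:c[k] for k in("image","z_map","K","D","T")})
t=cap('top'); np.savez("top5.npz",**{k:t[k] for k in("image","z_map","K","D","T")})
P=cloud(c).reshape(-1,3)
for lo,hi in((60,72),(115,150),(150,175),(165,175)):
    q=P[(P[:,2]>lo)&(P[:,2]<hi)&(abs(P[:,0]-454)<70)&(abs(P[:,1]+349)<70)]
    if len(q)>5: print(lo,len(q),q.mean(0).round(1),cv2.minAreaRect(q[:,:2].astype(np.float32)))
E
python3 m3.py top5.npz
```

```text
time_s: 11.6
ee_pos: [455.9, -323.2, 324.2]
orientation: [0.704, 0.071, -0.703, 0.072]
contact_force: [-1.4, 0.8, -0.5]
opening: 84.5
time_s: 11.72
ee_pos: [455.8, -323.0, 324.0]
orientation: [0.704, 0.072, -0.703, 0.073]
contact_force: [-0.1, 0.8, 0.4]
opening: 85.1
t 11.72 tcp [ 455.8 -323.   324. ] tool x [ 0.001 -0.001 -1.   ] y heading -78.2 q [-0.64  0.3   1.76 -0.    1.08  0.73] F [-0.1  0.8  0.4] open 85.1
60 2518 [ 458.7 -345.3   66.6] ((452.1583557128906, -348.7125244140625), (54.68351745605469, 79.17161560058594), 11.71595287322998)
115 533 [ 455.5 -349.8  131.6] ((452.78594970703125, -348.3779602050781), (13.794646263122559, 52.252967834472656), 11.714359283447266)
150 674 [ 455.  -350.5  165.4] ((452.7783508300781, -348.74578857421875), (13.938913345336914, 60.410335540771484), 11.501171112060547)
165 420 [ 453.9 -349.4  170. ] ((452.9144287109375, -348.7143859863281), (13.600914001464844, 60.41196823120117), 11.570761680603027)
y range -6.721659751694396 195.67882742650607
far edge x at y=100: 689.0341882737506 yaw deg 3.3506862156829293 46
far rail y range 2.5820995204167154 195.6495017832858 mid 99.11580065185126
((613.2097778320312, 95.46025848388672), (152.2540283203125, 197.9215545654297), 3.4497737884521484)
```

View pics/w5.png

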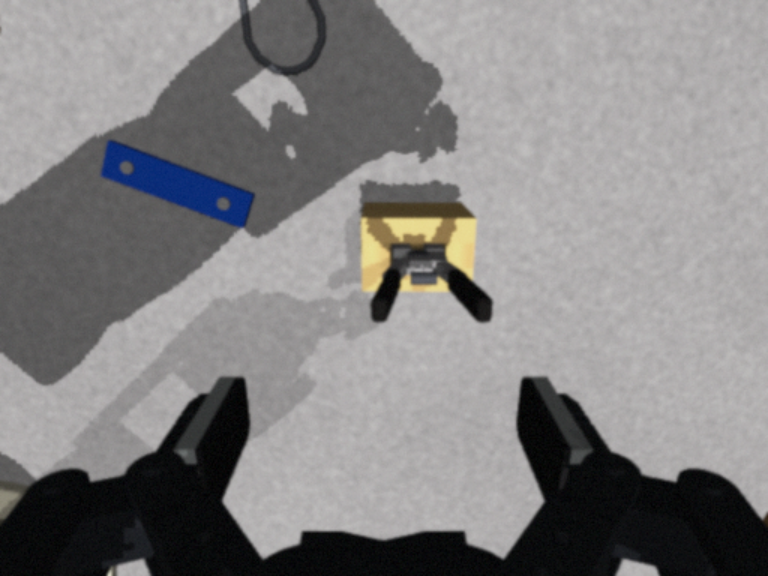

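The wrist view shows the open fingers and the pliers' grips at (385,295) and (470,295), squared to the jaw axis. I'll descend over them.

```bash
python3 -m pendant '{"claw":[85,85,85,85,85,85,60,56,54,54],"translation":[[-3,-26,0],[0,0,-10],[0,0,-30],[0,0,-35],[0,0,-35],[0,0,-18],[0,0,0],[0,0,0],[0,0,0],[0,0,0]],"turn":[-0.003,0,0,0,0,0,0,0,0,0]}' 20; python3 -m pendant '{"claw":[53,53],"translation":[[0,0,0],[0,0,0]],"turn":[0,0]}' 6;python3 -c "
from h import *;st()"
```

```text
time_s: 13.08
ee_pos: [454.1, -347.4, 196.6]
orientation: [0.704, 0.072, -0.703, 0.073]
contact_force: [-0.2, 2.0, 6.8]
opening: 55.1
time_s: 13.32
ee_pos: [454.0, -347.4, 196.5]
orientation: [0.704, 0.072, -0.703, 0.073]
contact_force: [-0.4, 1.3, 6.4]
opening: 55.0
t 13.32 tcp [ 454.  -347.4  196.5] tool x [ 0.002 -0.001 -1.   ] y heading -78.2 q [-0.67  0.49  1.82  0.    0.83  0.69] F [-0.4  1.3  6.4] open 55.0
```

```bash
python3 -m pendant '{"claw":[48,48],"translation":[[0,0,0],[0,0,0]],"turn":[0,0]}' 6;python3 -m pendant '{"claw":[48,48,48,48],"translation":[[0,0,4],[0,0,8],[0,0,8],[0,0,0]],"turn":[0,0,0,0]}';python3 -c "
from h import *;st()"
```

```text
time_s: 13.58
ee_pos: [454.0, -347.4, 196.5]
orientation: [0.704, 0.072, -0.703, 0.073]
contact_force: [0.1, 2.0, 6.0]
opening: 54.6
time_s: 14.08
ee_pos: [451.4, -346.1, 211.8]
orientation: [-0.702, -0.074, 0.705, -0.071]
contact_force: [1.0, -2.5, -26.3]
opening: 54.1
t 14.07 tcp [ 451.4 -346.1  211.8] tool x [-0.005  0.003 -1.   ] y heading -78.2 q [-0.67  0.47  1.82 -0.    0.87  0.69] F [  1.   -2.5 -26.3] open 54.1
```

Run:
```python
from h import *
c=cap('scene'); P=cloud(c); p=proj(c,[[453,-348,120]])[0].astype(int); print(p)
x,y=p; a=c["image"][max(0,y-70):y+60,max(0,x-70):x+70,::-1]; cv2.imwrite("pics/crop6.png",cv2.resize(a,None,fx=5,fy=5,interpolation=2))
w=cap('wrist'); Q=cloud(w).reshape(-1,3)
for lo,hi in((60,72),(75,100),(100,130),(130,200)):
    q=Q[(Q[:,2]>lo)&(Q[:,2]<hi)&(abs(Q[:,0]-454)<50)&(abs(Q[:,1]+349)<50)]
    if len(q)>5: print(lo,len(q),q.mean(0).round(1),q.max(0).round(1),cv2.minAreaRect(q[:,:2].astype(np.float32)))
```

```text
[107 231]
60 5440 [ 459.9 -347.6   66.5] [ 487.  -304.6   71.9] ((452.52154541015625, -348.74212646484375), (54.79823303222656, 79.58683013916016), 11.530081748962402)
75 879 [ 455.9 -346.2   88.1] [ 461.9 -328.8   99.9] ((455.37921142578125, -347.0953369140625), (8.361919403076172, 37.24641799926758), 15.609315872192383)
100 1613 [ 453.4 -347.   114.2] [ 459.3 -324.3  130. ] ((451.63226318359375, -346.1811218261719), (12.246740341186523, 43.57407760620117), 10.650450706481934)
130 14879 [ 457.4 -348.6  178.2] [ 476.3 -299.   200. ] ((452.93408203125, -349.2873840332031), (27.293155670166016, 106.19414520263672), 11.875070571899414)
```

View pics/crop6.png

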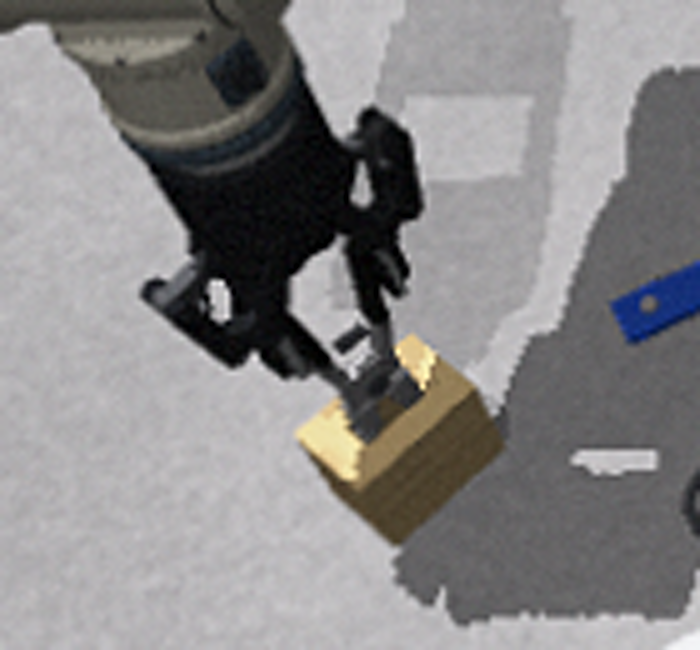

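The jaws have come partly out of the slot, but the −26 N says they are binding, probably spread slightly against the slot walls. I'll ease the grip.

```bash
python3 -m pendant '{"claw":[54.5,55,55],"translation":[[0,0,-3],[0,0,0],[0,0,0]],"turn":[0,0,0]}' 6;python3 -c "
from h import *;st()
w=cap('wrist'); Q=cloud(w).reshape(-1,3)
q=Q[(Q[:,2]>75)&(Q[:,2]<112)&(abs(Q[:,0]-454)<50)&(abs(Q[:,1]+349)<50)]
for z in range(75,112,4):
  k=q[(q[:,2]>=z)&(q[:,2]<z+4)]
  if len(k)>4: print(z,len(k),np.round(cv2.minAreaRect(k[:,:2].astype(np.float32))[1],1))
"
```

```text
time_s: 14.55
ee_pos: [453.0, -346.6, 211.5]
orientation: [-0.703, -0.073, 0.704, -0.072]
contact_force: [-0.8, 0.9, -14.5]
opening: 55.0
t 14.55 tcp [ 453.  -346.6  211.5] tool x [-0.001  0.001 -1.   ] y heading -78.2 q [-0.67  0.47  1.81  0.    0.86  0.69] F [ -0.8   0.9 -14.5] open 55.0
75 74 [ 1.2 35.8]
79 83 [ 2.9 36.8]
83 185 [ 7.6 36.4]
87 242 [ 8.3 36.3]
91 119 [ 6.3 36.1]
95 109 [ 5.5 35.8]
99 150 [ 2.7 30.8]
103 140 [ 1.5 33.9]
107 386 [10.9 34.5]
111 235 [ 9.9 34.6]
```

Run:
```python
from h import *
a=np.radians(11.6); ex=np.array([np.cos(a),np.sin(a)]); ey=np.array([-ex[1],ex[0]])
for n in("old","now"):
    c=dict(np.load("w5.npz")) if n=="old" else cap("wrist")
    P=cloud(c).reshape(-1,3); d=P[:,:2]-[452.8,-348.6]; u=d@ex; v=d@ey
    print(n)
    for v0 in(-16,-12,-8,-4,0,4,8,12):
        k=(abs(v-v0-2)<2)&(abs(u)<9)&(P[:,2]<150)
        z=P[k,2]; print(v0,len(z),np.percentile(z,[50,90,98]).round(0) if len(z) else "")
```

```text
old
-16 150 [108. 127. 129.]
-12 94 [ 93. 101. 104.]
-8 119 [ 96. 122. 122.]
-4 102 [ 96. 121. 123.]
0 109 [ 97. 122. 122.]
4 117 [ 96. 121. 122.]
8 82 [ 92. 104. 106.]
12 108 [ 99. 127. 130.]
now
-16 501 [120. 147. 150.]
-12 444 [114. 140. 145.]
-8 301 [107. 132. 136.]
-4 335 [111. 136. 137.]
0 334 [111. 136. 136.]
4 369 [111. 135. 136.]
8 370 [110. 135. 136.]
12 492 [119. 141. 145.]
```

```bash
python3 -m pendant '{"claw":[55.5,55.5],"translation":[[0,0,0],[0,0,0]],"turn":[0,0]}' 6;python3 -m pendant '{"claw":[56,56],"translation":[[0,0,0],[0,0,0]],"turn":[0,0]}' 6
```

```text
time_s: 14.9
ee_pos: [453.5, -347.0, 212.2]
orientation: [0.703, 0.073, -0.703, 0.073]
contact_force: [0.5, 1.8, -9.8]
opening: 55.4
time_s: 15.15
ee_pos: [454.0, -347.5, 212.9]
orientation: [0.704, 0.072, -0.703, 0.073]
contact_force: [-0.2, 1.3, -2.2]
opening: 55.9
```

```bash
python3 -m pendant '{"claw":[56,56,56],"translation":[[0,0,6],[0,0,10],[0,0,0]],"turn":[0,0,0]}' 6; python3 -c "
from h import *
a=np.radians(11.6); ex=np.array([np.cos(a),np.sin(a)]); ey=np.array([-ex[1],ex[0]])
P=cloud(cap('wrist')).reshape(-1,3); d=P[:,:2]-[452.8,-348.6]; k=(abs(d@ey)<7)&(abs(d@ex)<9)&(P[:,2]<170)
print(np.percentile(P[k,2],[50,90,98]))"
```

```text
time_s: 15.52
ee_pos: [454.1, -347.5, 229.5]
orientation: [0.704, 0.072, -0.703, 0.073]
contact_force: [0.4, 1.6, -0.4]
opening: 55.8
[129.14198484 154.02717548 154.84935809]
```

```bash
python3 -m pendant '{"claw":[56,56,56,56,56],"translation":[[0,0,10],[0,0,15],[0,0,15],[0,0,12],[0,0,0]],"turn":[0,0,0,0,0]}' 6
python3 - <<'E'
from h import *
st()
a=np.radians(11.6); ex=np.array([np.cos(a),np.sin(a)]); ey=np.array([-ex[1],ex[0]])
P=cloud(cap('wrist')).reshape(-1,3); d=P[:,:2]-[452.8,-348.6]; k=(abs(d@ey)<7)&(abs(d@ex)<9)&(P[:,2]<220)
print(np.percentile(P[k,2],[50,90,98]))
c=cap('scene'); np.savez("s7.npz",**{k:c[k] for k in("image","z_map","K","D","T")})
p=proj(c,[[453,-348,140]])[0].astype(int); x,y=p; a=c["image"][max(0,y-70):y+70,max(0,x-70):x+80,::-1]; cv2.imwrite("pics/crop7.png",cv2.resize(a,None,fx=4,fy=4,interpolation=2))
Q=cloud(c).reshape(-1,3); q=Q[(abs(Q[:,0]-453)<30)&(abs(Q[:,1]+348)<30)&(Q[:,2]>72)&(Q[:,2]<110)]; print(len(q),np.percentile(q[:,2],[0,2,10]) if len(q) else '')
for lo in range(72,108,6):
    k=q[(q[:,2]>=lo)&(q[:,2]<lo+6)]; print(lo,len(k),[np.round(t,1) for t in cv2.minAreaRect(k[:,:2].astype(np.float32))] if len(k)>3 else '')
E
```

```text
time_s: 16.2
ee_pos: [454.0, -347.5, 281.6]
orientation: [0.704, 0.072, -0.703, 0.073]
contact_force: [0.4, 0.4, -2.3]
opening: 56.3
t 16.2 tcp [ 454.  -347.5  281.6] tool x [ 0.002 -0.002 -1.   ] y heading -78.2 q [-0.67  0.37  1.77 -0.    1.    0.69] F [ 0.4  0.4 -2.3] open 56.3
[181.09829764 205.993599   206.88267181]
44 [88.85511905 89.58779808 91.74409295]
72 0 
78 0 
84 2 
90 14 [array([ 458.3, -349.8]), array([13.4, 41.5]), np.float64(0.2)]
96 11 [array([ 454. , -350.3]), array([13.6, 38.6]), np.float64(10.4)]
102 13 [array([ 455.8, -349.4]), array([10.5, 40.4]), np.float64(9.8)]
```

View pics/crop7.png

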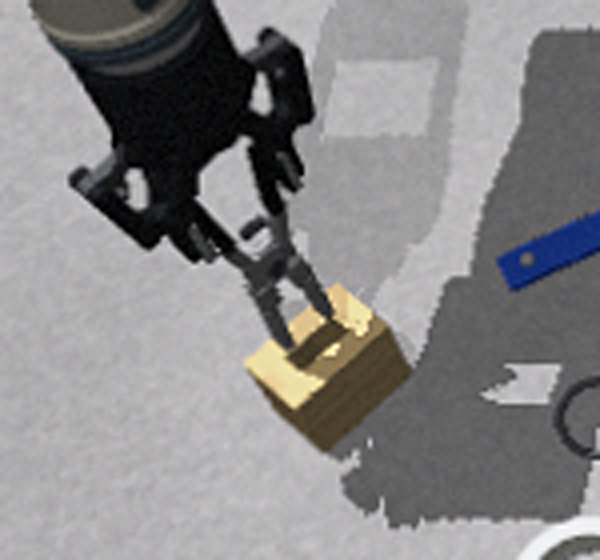

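The pliers hang upright and are clear of the slot, with the tips 191.5 mm below the TCP. Now I'll move above the clamp.

```bash
python3 -m pendant '{"claw":[56,56,56,56,56,56,56,56,56],"translation":[[8,8,0],[16,15,0],[24,21,0],[24,21,0],[24,21,0],[24,21,0],[18,15,0],[9,9,-20],[0,0,-20]],"turn":[0,0.03,0.04,0.04,0.04,0.04,0.04,0.01,0]}' 6
python3 - <<'E'
from h import *
st(); c=cap('wrist'); save(c,"w8.png",1.5); np.savez("w8.npz",**{k:c[k] for k in("image","z_map","K","D","T")})
E
```

```text
time_s: 17.42
ee_pos: [600.3, -215.4, 238.0]
orientation: [-0.689, -0.157, 0.69, -0.156]
contact_force: [-0.6, -0.6, -1.4]
opening: 56.5
t 17.43 tcp [ 600.3 -215.4  238. ] tool x [-0.001  0.    -1.   ] y heading -64.4 q [-0.36  0.52  1.65 -0.    0.98  0.76] F [-0.6 -0.6 -1.4] open 56.5
```

View pics/w8.png

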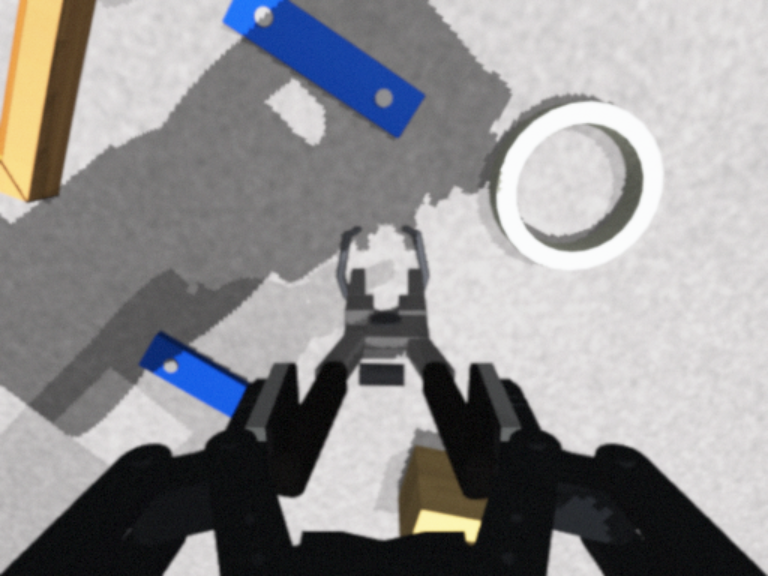

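Run:
```python
from h import *
c=dict(np.load("w8.npz"))
a=np.radians(25.3); ex=np.array([np.cos(a),np.sin(a)]); ey=np.array([-ex[1],ex[0]]); o=np.array([584,-223.5])
uv=np.array([[352,229],[410,228],[341,270],[427,270],[339,278],[428,278]])/1.5
w=onplane(c,uv,3)[:,:2]-o; print("clamp-frame (points, outer arms)",np.c_[w@ex,w@ey].round(1).tolist())
uv=np.array([[357,270],[413,270]])/1.5; w=onplane(c,uv,46.5+4)[:,:2]; print("jaw far tips",w.round(1).tolist(),"rel seat",[((x-o)@ex-18,(x-o)@ey) for x in w])
print("frame corner", onplane(c,[[28/1.5,200/1.5]],0), onplane(c,[[18/1.5,203/1.5]],30))
P=cloud(c).reshape(-1,3); d=P[:,:2]-o; 
for lo in range(46,90,8):
    k=(P[:,2]>lo)&(P[:,2]<lo+8)&(abs(d@ey)<40)&(abs(d@ex-18)<30)
    if k.sum()>4: print(lo,k.sum(),"x",np.percentile((d@ex)[k]-18,[2,98]).round(1),"y",np.percentile((d@ey)[k],[2,98]).round(1))
for s in (1,-1):
    k=(P[:,2]<9)&(P[:,2]>2.5)&(abs((d@ey)*s-26)<8)&((d@ex)>15)&((d@ex)<28); print("arm",s,k.sum(),np.percentile((d@ey)[k],[5,50,95]) if k.sum() else '')
```

```text
clamp-frame (points, outer arms) [[33.1, 21.1], [34.0, -16.6], [5.1, 28.9], [5.4, -28.6], [-0.5, 30.4], [-0.2, -29.5]]
jaw far tips [[595.7, -200.8], [609.4, -229.3]] rel seat [(np.float64(2.2990054671817646), np.float64(15.505375093418762)), (np.float64(2.4714926870778413), np.float64(-16.0962420359335))]
frame corner [[530.33218664  10.70815702   0.        ]] [[540.08520543  -2.45671164  30.        ]]
46 46 x [2.1 2.9] y [-20.7  18. ]
54 54 x [1.6 3.3] y [-20.2  18.3]
62 68 x [-2.7  3.3] y [-20.2  17.9]
70 74 x [-3.2  3.6] y [-19.7  18. ]
78 70 x [2.8 3.7] y [-19.3  17.5]
86 79 x [2.9 4. ] y [-19.1  17.8]
arm 1 78 [22.68073598 25.58898499 28.70152235]
arm -1 81 [-26.26603796 -23.18767506 -20.22866772]
```

```bash
python3 -m pendant '{"claw":[56,56,56,56,56,56,56],"translation":[[2.3,3.3,0],[0,0,-10],[0,0,-12],[0,0,-10],[0,0,-7],[0,0,-4],[0,0,0]],"turn":[-0.005,0,0,0,0,0,0]}' 6
python3 - <<'E'
from h import *
st(); c=cap('wrist'); save(c,"w9.png",1.5); np.savez("w9.npz",**{k:c[k] for k in("image","z_map","K","D","T")})
a=c["image"][110:260,170:340,::-1]; cv2.imwrite("pics/crop9.png",cv2.resize(a,None,fx=4.4,fy=4,interpolation=2))
E
```

```text
time_s: 18.35
ee_pos: [602.7, -212.7, 196.7]
orientation: [-0.69, -0.155, 0.69, -0.154]
contact_force: [0.8, -0.8, -2.2]
opening: 56.0
t 18.35 tcp [ 602.7 -212.7  196.7] tool x [-0.  0. -1.] y heading -64.7 q [-0.36  0.57  1.66  0.    0.91  0.77] F [ 0.8 -0.8 -2.2] open 56.0
```

View pics/crop9.png

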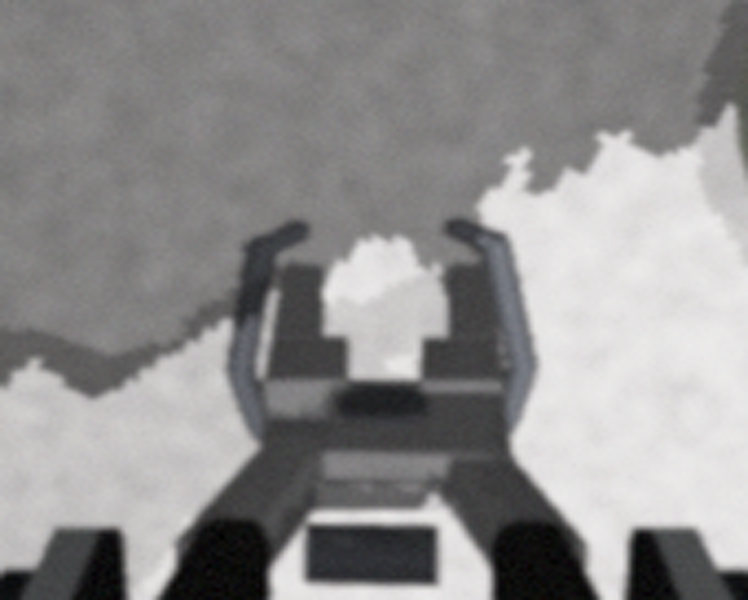

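The jaws are inside the arms. Their front edge at v≈265 puts them at x≈18 in the clamp, and they sit about 1–1.5 mm too far right, so I'll nudge left, lower the last 4 mm and squeeze.

```bash
python3 -m pendant '{"claw":[56,56,56,56],"translation":[[-0.5,1.2,0],[0,0,-2],[0,0,-2],[0,0,0]],"turn":[0,0,0,0]}' 6;python3 -m pendant '{"claw":[48,44,40,36,32,28,26,26,26]
,"translation":[[0,0,0],[0,0,0],[0,0,0],[0,0,0],[0,0,0],[0,0,0],[0,0,0],[0,0,0],[0,0,0]],"turn":[0,0,0,0,0,0,0,0,0]}' 35
python3 - <<'E'
from h import *
st(); c=cap('wrist'); np.savez("w10.npz",**{k:c[k] for k in("image","z_map","K","D","T")})
a=c["image"][110:260,170:340,::-1]; cv2.imwrite("pics/crop10.png",cv2.resize(a,None,fx=4.4,fy=4,interpolation=2))
E
```

```text
time_s: 18.9
ee_pos: [602.2, -211.5, 192.8]
orientation: [-0.69, -0.155, 0.69, -0.155]
contact_force: [-0.1, -0.7, -1.0]
opening: 56.4
time_s: 20.02
ee_pos: [604.3, -212.5, 195.6]
orientation: [0.692, 0.153, -0.688, 0.156]
contact_force: [1.4, -0.9, 10.1]
opening: 31.4
t 20.02 tcp [ 604.3 -212.5  195.6] tool x [ 0.006 -0.002 -1.   ] y heading -64.7 q [-0.36  0.57  1.66 -0.    0.9   0.77] F [ 1.4 -0.9 10.1] open 31.4
```

View pics/crop10.png

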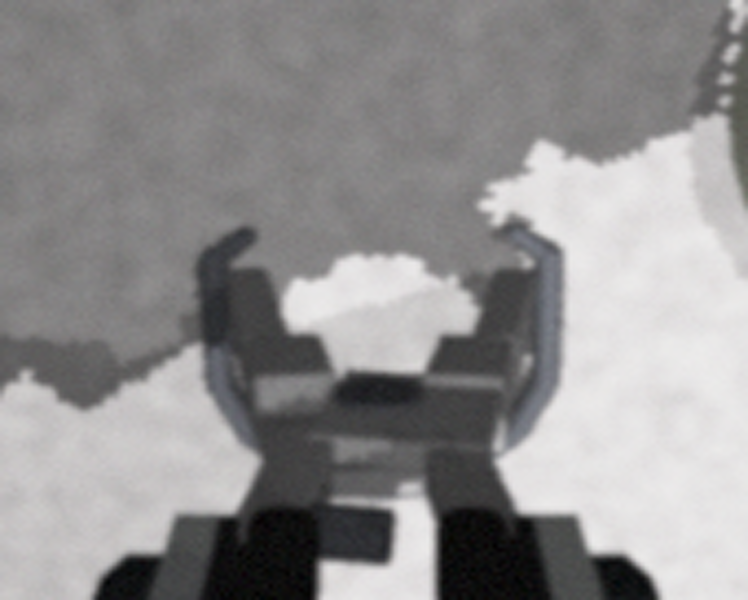

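The clamp is spread evenly by both jaws, and the 31.4 mm opening means the pliers are at their stop. I'll lift and check that it is carried level.

```bash
python3 -m pendant '{"claw":[26,26,26,26,26,26,26,26],"translation":[[0,0,2],[0,0,4],[0,0,8],[0,0,12],[0,0,15],[0,0,15],[0,0,7],[0,0,0]],"turn":[0,0,0,0,0,0,0,0]}'
cat > m4.py <<'E'
from h import *
import sys
st(); s=r.sense(); t=s["ee_pos"]; from scipy.spatial.transform import Rotation as R
m=R.from_quat(s["orientation"]).as_matrix(); h=np.arctan2(m[1,1],m[0,1])+np.pi/2
ex=np.array([np.cos(h),np.sin(h)]); ey=np.array([-ex[1],ex[0]])
for cam in sys.argv[1:]:
    c=cap(cam); np.savez("last_%s.npz"%cam,**{k:c[k] for k in("image","z_map","K","D","T")})
    P=cloud(c).reshape(-1,3); d=P[:,:2]-t[:2]; u=d@ex; v=d@ey; z=P[:,2]-t[2]
    for nm,k in(("arm+",(v>20)&(v<42)),("arm-",(v<-20)&(v>-42))):
        for u0 in(-14,-6,2,8):
            q=k&(u>u0)&(u<u0+8)&(z>-205)&(z<-180); 
            if q.sum()>3: print(cam,nm,u0,q.sum(),"ztop rel tcp",np.percentile(z[q],[10,50,90]).round(1),"v",np.percentile(v[q],[10,50,90]).round(1))
    q=(abs(v)<12)&(u<-30)&(u>-55)&(z>-205)&(z<-180)
    if q.sum()>3: print(cam,"back",q.sum(),np.percentile(z[q],[10,50,90]).round(1),"u",u[q].min())
    q=(u>12)&(u<24)&(abs(v)<42)&(abs(v)>8)&(z>-205)&(z<-180)
    if q.sum()>3: print(cam,"points",q.sum(),np.percentile(z[q],[10,50,90]).round(1),"u",u[q].max(),"v",np.sort(v[q])[[0,-1]], "inner", v[q&(v>0)].min() if (q&(v>0)).any() else '', v[q&(v<0)].max() if (q&(v<0)).any() else '')
E
python3 m4.py wrist scene; python3 -c "
from h import *
c=dict(np.load('last_scene.npz'));x,y=proj(c,[[604,-212,60]])[0].astype(int)
cv2.imwrite('pics/crop11.png',cv2.resize(c['image'][y-70:y+50,x-70:x+70,::-1],None,fx=5,fy=5,interpolation=2))"
```

```text
time_s: 21.08
ee_pos: [602.5, -211.6, 256.9]
orientation: [0.69, 0.154, -0.69, 0.155]
contact_force: [0.2, 0.0, -1.9]
opening: 31.2
t 21.07 tcp [ 602.5 -211.6  256.9] tool x [ 0.001 -0.    -1.   ] y heading -64.7 q [-0.36  0.5   1.63  0.    1.01  0.77] F [ 0.2  0.  -1.9] open 31.2
wrist arm+ -14 60 ztop rel tcp [-190.  -188.6 -187.7] v [29.1 31.4 34.1]
wrist arm+ -6 61 ztop rel tcp [-189.3 -188.2 -186.7] v [28.7 31.  33.6]
wrist arm+ 2 117 ztop rel tcp [-190.5 -188.6 -183.6] v [22.7 28.4 32.7]
wrist arm+ 8 50 ztop rel tcp [-190.5 -189.3 -187.8] v [24.  26.6 31. ]
wrist arm- -14 61 ztop rel tcp [-190.3 -189.  -188.2] v [-35.9 -33.2 -31. ]
wrist arm- -6 62 ztop rel tcp [-189.8 -188.3 -186.6] v [-35.7 -33.1 -30.4]
wrist arm- 2 117 ztop rel tcp [-190.4 -188.6 -184.1] v [-35.2 -31.  -24.6]
wrist arm- 8 58 ztop rel tcp [-190.6 -189.5 -188.3] v [-33.4 -29.2 -25.8]
wrist back 8 [-190.3 -189.7 -188.5] u -50.02771758733971
wrist points 25 [-190.8 -189.9 -188.3] u 14.23365686601152 v [-30.13720898  27.46347334] inner 23.232988811393547 -24.898922057136616
scene arm+ -6 8 ztop rel tcp [-192.7 -189.6 -184.6] v [20.7 26.2 33.1]
scene arm+ 2 12 ztop rel tcp [-194.6 -189.7 -185.3] v [21.5 28.1 32.2]
scene arm+ 8 4 ztop rel tcp [-195.  -189.1 -187.6] v [26.  27.1 29.3]
scene arm- -14 12 ztop rel tcp [-194.5 -190.7 -183.5] v [-35.1 -31.2 -27.7]
scene arm- -6 16 ztop rel tcp [-191.4 -189.1 -183.8] v [-36.  -30.8 -29.1]
scene arm- 2 13 ztop rel tcp [-194.  -191.4 -182.2] v [-34.8 -29.4 -25.5]
scene back 22 [-193.7 -191.4 -189.9] u -50.35986831324778
```

No picture views are left, but the depth readings show the clamp level: wire top 189–190 mm below the TCP at both arms and the back. The seat is about (−2.5, −0.9) mm from the TCP. I'll move over to the corner.

```bash
python3 -m pendant '{"claw":[26,26,26,26,26,26,26,26,26,26],"translation":[[-4,9,0],[-8,18,0],[-10,22,0],[-12,26,0],[-12,26,0],[-12,26,0],[-10,22,0],[-8,18,0],[-4.5,12,0],[0,0,0]],"turn":[0.01,0.04,0.06,0.06,0.06,0.06,0.06,0.04,0.013,0]}'; python3 m4.py wrist
cat > m5.py <<'E'
from h import *
import sys
# frame's near-right outer edges on top face z=30, by line fits on top-face pixels
for f in sys.argv[1:]:
    c=dict(np.load(f)); P=cloud(c); g=cv2.cvtColor(c["image"],cv2.COLOR_RGB2HSV)
    m=(g[...,1]>60)&(g[...,0]<30)&(abs(P[...,2]-30)<5)
    v,u=np.nonzero(m); W=onplane(c,np.c_[u,v],30)[:,:2]
    W=W[(W[:,0]>500)&(W[:,0]<720)&(W[:,1]>-60)&(W[:,1]<230)]
    a=np.radians(3.4); ex=np.array([np.cos(a),np.sin(a)]); ey=np.array([-ex[1],ex[0]]); q=np.c_[W@ex,W@ey]
    print(f,len(q),"min x,y in 3.4deg axes",np.percentile(q,[0,1,3],axis=0).round(1).tolist(),"max",q.max(0))
    # line fits: outer boundary per bin
    x0,y0=np.percentile(q,1,axis=0)
    e1=[];e2=[]
    for b in np.arange(y0+4,y0+60,3):
        k=(abs(q[:,1]-b)<1.5)
        if k.sum()>3: e1.append([b,q[k,0].min()])
    for b in np.arange(x0+4,x0+80,3):
        k=(abs(q[:,0]-b)<1.5)
        if k.sum()>3: e2.append([b,q[k,1].min()])
    e1=np.array(e1);e2=np.array(e2)
    if len(e1)>3 and len(e2)>3:
        X=np.median(e1[:,1]);Y=np.median(e2[:,1]); print("n",len(e1),len(e2),"edge x",X,e1[:,1].std(),"edge y",Y,e2[:,1].std(),"corner world",(X*ex+Y*ey).round(1))
        print("slopes deg",np.degrees(np.polyfit(*e1.T,1)[0]),np.degrees(np.polyfit(*e2.T,1)[0]))
E
python3 - <<'E'
from h import *
for n in("top","scene"):
    c=cap(n); np.savez("last_%s.npz"%n,**{k:c[k] for k in("image","z_map","K","D","T")})
E
python3 m5.py last_wrist.npz last_top.npz last_scene.npz top5.npz
```

```text
time_s: 22.42
ee_pos: [521.7, -31.9, 256.1]
orientation: [0.645, 0.29, -0.645, 0.29]
contact_force: [0.2, 0.8, -2.1]
opening: 31.0
t 22.43 tcp [521.7 -31.9 256.1] tool x [ 0. -0. -1.] y heading -41.6 q [-0.08  0.34  1.89 -0.    0.91  0.64] F [ 0.2  0.8 -2.1] open 31.0
wrist arm+ -14 59 ztop rel tcp [-190.  -188.7 -187.6] v [29.2 31.6 34.2]
wrist arm+ -6 61 ztop rel tcp [-189.  -188.3 -187.3] v [28.8 31.3 33.7]
wrist arm+ 2 117 ztop rel tcp [-190.3 -188.3 -183.8] v [22.9 28.8 32.9]
wrist arm+ 8 51 ztop rel tcp [-190.2 -189.  -188.1] v [24.2 26.8 31. ]
wrist arm- -14 59 ztop rel tcp [-189.9 -189.1 -188. ] v [-35.7 -33.  -30.9]
wrist arm- -6 68 ztop rel tcp [-189.7 -188.5 -187.3] v [-35.7 -33.1 -30.2]
wrist arm- 2 112 ztop rel tcp [-190.3 -188.5 -184.3] v [-35.  -30.9 -24.5]
wrist arm- 8 59 ztop rel tcp [-190.3 -189.3 -188.4] v [-33.3 -29.  -25.6]
wrist back 8 [-190.6 -189.7 -189.1] u -50.053370450641225
wrist points 30 [-190.7 -189.4 -188. ] u 14.339227476461001 v [-29.98728701  27.57862837] inner 23.367448983255997 -24.769582953285955
last_wrist.npz 8702 min x,y in 3.4deg axes [[541.5
[... 428 characters left out ...]
138.582976426772 58.02034810077592 corner world [659.7 178. ]
slopes deg -160.87127873390384 113.43822693999616
last_scene.npz 1336 min x,y in 3.4deg axes [[541.3, -41.6], [542.7, -40.2], [544.3, -38.6]] max [694.35116895 160.42917245]
n 19 26 edge x 543.7612161493971 1.4169136654780092 edge y -39.213397765544414 1.5213695423960636 corner world [545.1  -6.9]
slopes deg 0.4895485181035533 -0.8773506349045154
top5.npz 1261 min x,y in 3.4deg axes [[541.9, -40.3], [542.8, -39.3], [544.1, -37.4]] max [692.79185941 159.58175333]
n 19 26 edge x 544.0905466650057 1.2402603681823163 edge y -38.56163459653746 1.5019080669017415 corner world [545.4  -6.2]
slopes deg 1.0391417893900878 0.291773306147729
```

The clamp has stayed put in the jaws. The wrist view puts the corner tip at (543.4,−6.5), and top and scene agree within 2 mm. I'll lower outside the corner, then slide in along the mitre.

```bash
python3 -m pendant '{"claw":[26,26,26,26,26,26,26,26],"translation":[[-1.1,1,-5],[0,0,-8],[0,0,-10],[0,0,-10],[0,0,-8],[0,0,-5],[0,0,-3],[0,0,0]],"turn":[0,0,0,0,0,0,0,0]}'; python3 m4.py wrist scene; python3 m5.py last_wrist.npz
```

```text
time_s: 23.58
ee_pos: [520.7, -31.6, 206.9]
orientation: [-0.645, -0.29, 0.645, -0.29]
contact_force: [-1.2, -0.8, -1.7]
opening: 31.1
t 23.57 tcp [520.7 -31.6 206.9] tool x [-0.  0. -1.] y heading -41.7 q [-0.08  0.41  1.92  0.    0.8   0.64] F [-1.2 -0.8 -1.7] open 31.1
wrist arm+ -14 62 ztop rel tcp [-190.2 -188.6 -187.5] v [29.3 31.6 34.4]
wrist arm+ -6 60 ztop rel tcp [-189.2 -188.4 -186.6] v [28.7 31.3 34. ]
wrist arm+ 2 121 ztop rel tcp [-192.4 -188.1 -183.9] v [22.7 28.7 33. ]
wrist arm+ 8 53 ztop rel tcp [-190.2 -188.8 -187.5] v [24.2 26.7 31.6]
wrist arm- -14 59 ztop rel tcp [-190.1 -189.1 -187.8] v [-35.6 -33.1 -30.8]
wrist arm- -6 70 ztop rel tcp [-190.5 -188.7 -187.3] v [-35.5 -32.8 -29.9]
wrist arm- 2 110 ztop rel tcp [-190.4 -188.4 -183.7] v [-35.  -31.1 -24.5]
wrist arm- 8 62 ztop rel tcp [-191.  -189.2 -187.9] v [-34.1 -28.9 -25.5]
wrist back 8 [-190.4 -189.9 -189.4] u -50.169755126693985
wrist points 45 [-204.9 -190.3 -188.1] u 22.019598588464238 v [-37.57529879  39.56739287] inner 10.355129104933312 -8.233061829266553
scene arm+ 2 11 ztop rel tcp [-204.7 -190.9 -186.9] v [22.7 29.8 35. ]
scene arm- -14 8 ztop rel tcp [-193.5 -190.  -186.6] v [-34.4 -32.6 -28.9]
scene arm- -6 15 ztop rel tcp [-191.9 -188.3 -182.5] v [-34.2 -28.2 -26.7]
scene arm- 2 12 ztop rel tcp [-204.6 -190.8 -184.8] v [-34.9 -32.4 -26.9]
scene arm- 8 8 ztop rel tcp [-204.5 -192.4 -189. ] v [-33.7 -30.4 -23. ]
scene back 19 [-203.7 -192.  -188.3] u -54.09857078064416
scene points 10 [-204.9 -204.  -201.7] u 23.132050365773285 v [-35.68654795  39.92914704] inner 10.119846640050877 -18.012134561249997
last_wrist.npz 10997 min x,y in 3.4deg axes [[541.5, -39.7], [542.1, -38.9], [542.9, -38.0]] max [687.97771769 107.58190219]
n 19 26 edge x 542.1847484942645 0.1425270308964383 edge y -38.93866176752002 0.37245592073763645 corner world [543.5  -6.7]
slopes deg 0.14962504192152004 0.7313199993593891
```

```bash
python3 -m pendant '{"claw":[26,26,26,26,26,26,26,26],"translation":[[2,2.3,0],[4,4.6,0],[5,5.7,0],[5,5.7,0],[4,4.6,0],[2.8,3.2,0],[1,1.2,0],[0,0,0]],"turn":[0,0,0,0,0,0,0,0]}'; python3 m4.py wrist | grep -v arm..-14; python3 m5.py last_wrist.npz
python3 - <<'E'
from h import *
c=dict(np.load("last_wrist.npz")); P=cloud(c); s=r.sense(); t=s["ee_pos"]
h=np.radians(48.4); ex=np.array([np.cos(h),np.sin(h)]); ey=np.array([-ex[1],ex[0]])
g=cv2.cvtColor(c["image"],cv2.COLOR_RGB2HSV); d=P[...,:2]-t[:2]; u=d@ex; v=d@ey; z=P[...,2]
k=(g[...,1]<70)&(z>9)&(z<24)&(u>7)&(u<22)&(abs(v)<45)
for u0 in range(7,17,2):
    q=k&(u>=u0)&(u<u0+2); print(u0,[ (q&(sg*v>0)).sum() and np.percentile(v[q&(sg*v>0)],[5,50,95]).round(1).tolist() for sg in(1,-1)])
E
```

```text
time_s: 24.68
ee_pos: [544.4, -4.2, 207.0]
orientation: [-0.645, -0.29, 0.645, -0.29]
contact_force: [0.4, 0.3, -3.4]
opening: 30.9
t 24.68 tcp [544.4  -4.2 207. ] tool x [-0. -0. -1.] y heading -41.6 q [-0.03  0.44  1.87 -0.    0.82  0.7 ] F [ 0.4  0.3 -3.4] open 30.9
wrist arm+ -6 61 ztop rel tcp [-189.2 -188.1 -186.9] v [28.9 31.4 34. ]
wrist arm+ 2 120 ztop rel tcp [-191.  -188.3 -183.6] v [23.1 29.3 33.6]
wrist arm+ 8 55 ztop rel tcp [-190.7 -189.2 -187.8] v [24.2 26.8 31.4]
wrist arm- -6 69 ztop rel tcp [-189.9 -188.7 -187.1] v [-35.5 -32.8 -30.2]
wrist arm- 2 117 ztop rel tcp [-190.7 -188.7 -184.3] v [-34.9 -30.8 -24.3]
wrist arm- 8 60 ztop rel tcp [-190.5 -189.3 -188.1] v [-33.3 -29.  -25.6]
wrist back 8 [-190.4 -190.2 -189.5] u -50.008568897984254
wrist points 34 [-204.5 -190.2 -188.2] u 20.176567189961997 v [-37.21335974  32.47050813] inner 23.47214415272766 -24.7600458629792
last_wrist.npz 14929 min x,y in 3.4deg axes [[541.3, -40.0], [542.0, -38.7], [542.8, -37.6]] max [691.94236181 160.32400204]
n 19 26 edge x 541.9659828514724 0.16248239145504412 edge y -39.260529427228164 0.325404440444794 corner world [543.3  -7. ]
slopes deg -0.22638882771666152 0.5558008114622742
7 [[26.1, 30.8, 33.4], [-35.8, -32.8, -29.1]]
9 [[24.1, 27.6, 30.3], [-33.8, -30.2, -26.4]]
11 [[23.5, 25.8, 28.7], [-30.0, -27.1, -24.8]]
13 [[24.4, 25.0, 25.8], [-28.6, -27.2, -25.6]]
15 [np.int64(0), np.int64(0)]
```

The clamp sits symmetrically with its inner points at +23.4 and −24.7 mm, about 7 mm clear of the wood each side and about 15 mm back from the tip. I'll do a short stability check, then hand in.

```bash
python3 -m pendant '{"claw":[26,26,26,26],"translation":[[0,0,0],[0,0,0],[0,0,0],[0,0,0]],"turn":[0,0,0,0]}'; python3 m4.py wrist | egrep "back|points|arm. -6"
python3 - <<'E'
from h import *
c=cap("top"); np.savez("last_top.npz",**{k:c[k] for k in("image","z_map","K","D","T")})
E
python3 m3.py last_top.npz; python3 -c "
from workcell import r
print(r.job_done())"
```

```text
time_s: 25.22
ee_pos: [544.5, -4.3, 207.0]
orientation: [0.645, 0.29, -0.645, 0.29]
contact_force: [-0.7, -0.4, -3.2]
opening: 31.2
wrist arm+ -6 62 ztop rel tcp [-189.3 -188.2 -186.8] v [28.8 31.3 33.9]
wrist arm- -6 71 ztop rel tcp [-190.3 -188.7 -187.4] v [-35.6 -32.8 -30.3]
wrist back 8 [-190.8 -189.6 -188.9] u -50.0354734329805
wrist points 31 [-204.8 -190.  -188.7] u 23.733479579109947 v [-40.77265152  40.99354267] inner 23.479703088094915 -24.679035251500895
y range 2.671830799188534 195.67882742650607
far edge x at y=100: 689.0172414618846 yaw deg 3.3904725131609705 46
far rail y range 2.671830799188534 195.6495017832858 mid 99.16066629123718
((612.9610595703125, 96.48750305175781), (152.32508850097656, 195.98876953125), 3.2725918292999268)
the job is handed in; nothing more can be done
None
```

The job is handed in: the clamp is held open around the unclamped corner with the pliers squeezed, and the frame is let go against the stop bar. The run used about 25 s of the 58 s.

**Frame:** The last check put its yaw at 3.4°, against 3.3–3.7° measured for the bar. It is centred on the bar within a few mm and did not move after I let go. The far edge read 1–2 mm past my figure for the bar edge. I take that as measuring error, because the frame stopped firmly when pushed there.

**Clamp:** It is level, with the middle of the wire about 15 mm above the bench. Its centre point is within about 1 mm of the corner tip in the wrist camera. The two points are about 15 mm back and about 7 mm clear of the wood on each side. The fingers stand at 31 mm, which is the pliers' stop. Nothing shifted over the last half second.

**What went wrong or disagreed:**
- I first turned the frame about 50° the wrong way, noticed, and turned it back and on clockwise. The last picture I could view showed nothing disturbed.
- The pliers bound in the stand on lifting, with up to 26 N on the wrist. Easing the grip freed them.
- The top and scene cameras placed the corner about 2 mm from the wrist camera's reading. I used the wrist camera for both the clamp and the corner.
- I reached the 12-picture limit before the final placing, so those checks are numeric only. I did not re-measure the tape roll, glue bottle or staple gun, but no move went near them.

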